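# Push the weight box home into its corner stop

## Task

The wooden weight box has been left askew beside the balance. Push it along the worktop with the fingers, keeping it flat and never picking it up, until it sits fully home in the metal corner stop: its long back side flat against the long rail and its right-hand end against the short rail. Leave the beaker, the rubber stopper and the white bottle where they stand, and finish with the hand clear.

Things in the scene. Friction and masses are not known exactly. Their poses are not given: they have to be found in the camera images.
- weight_box: Closed brown wooden box, loose, 0.45 to 0.85 kg, slides at 3 to 10 N. 86 mm along x, 150 mm along y, 46 mm high; clasp (front) and hinges (back) stand 3 mm proud above rail height. Origin: centre of the underside; z up. Front faces -x, back +x, right-hand end -y. Starts on the open side of both rails, 5-12 cm short of home along the stop's x and 4-11 cm along its y, turned up to 0.35 rad.
- corner_stop: Fixed L of aluminium angle. Origin: inner corner, on the worktop; z up. Long rail: 172 mm from the origin along +y, inner face x = 0 looks to -x (to the robot). Short rail: 92 mm along -x, inner face y = 0 looks to +y. 20 mm high, 4 mm thick; 3 mm foot outside only, to 22 mm. Turned up to 0.25 rad. Box home: its centre at x -43, y +75 mm in this frame, axes parallel.
- beaker: Clear plastic beaker, 61 x 67 mm, 82 mm high, loose, standing just outside the short rail, to the right. Origin: centre of the underside. Bystander.
- stopper: Red-brown rubber stopper, 32 mm across, 26 mm high, loose, standing on the robot's side of the short rail's free end. Origin: centre of the underside. Bystander.
- white_bottle: White plastic bottle with a screw cap, 51 mm across, 96 mm high, loose, standing behind the long rail. Origin: centre of the underside. Bystander.
Not all that is in view belongs to the job. Several things look just like the weight_box: the one meant starts farthest to the robot's right.

How it is judged:
At the end, for the whole second after the job is handed in: The weight box lies flat and at rest with its centre within 4 mm of its home place along each of the stop's axes and within 0.03 rad of square to it (long side flat on the long rail, right-hand end against the short rail) (x of weight_box in the frame of corner_stop between -0.047 and -0.039 m and y of weight_box in the frame of corner_stop between 0.071 and 0.079 m and angle between the y axis of weight_box and the y axis of corner_stop, either way round below 0.03 rad and angle between weight_box's own z axis and vertical below 0.03 rad and height (world z) of weight_box below 0.004 m and linear speed of weight_box below 0.01 m/s); the robot touches nothing.
It fails at once if the weight box is lifted more than 8 mm off the worktop (height (world z) of weight_box above 0.008 m).
It fails at once if the weight box is tipped more than 0.12 rad (angle between weight_box's own z axis and vertical above 0.12 rad).
It fails at once if the clear beaker is moved more than 15 mm or tipped (distance of beaker from where it was at the start of the episode above 0.015 m or angle between beaker's own z axis and vertical above 0.3 rad).
It fails at once if the rubber stopper is moved more than 15 mm or tipped (distance of stopper from where it was at the start of the episode above 0.015 m or angle between stopper's own z axis and vertical above 0.3 rad).
It fails at once if the white bottle is moved more than 15 mm or tipped (distance of white_bottle from where it was at the start of the episode above 0.015 m or angle between white_bottle's own z axis and vertical above 0.3 rad).
It also fails if it takes over 59 s, if anything falls off the work surface, if the arm or the gripper's body presses on something with over 40 N, if the wrist force passes 120 N, or if a joint passes its speed limit or range.

## Robot

A 7-joint arm with a two-finger parallel gripper is mounted at the origin on a cart in front of the work surface, level with it; the furniture and walls round the work are solid. World frame = base frame: x ahead of the robot, y to its left, z up, the work surface at z = 0. Lengths are in m, angles in rad, forces in N, time in s.
With the tool pointing down it reaches from about 0.425 to 0.875 m from the base axis. Payload 9.9 kg.
Tool frame: the origin (TCP) lies at the very end of the fingers, on their centre line; the grasp point (between the pads) lies 19 mm behind it; z points along the fingers, x is the direction in which the jaws open and shut, and the axes are right-handed (so a half turn about z gives the same grasp; the last joint's range is limited). The gripper opens to 85 mm and grips with 20 to 120 N. Pads are 22 mm wide; open, the fingers measure 114 mm over their backs; the gripper's body (76 mm by 85 mm) begins 54 mm behind the grasp point. The pads swing forward as they close: fully open they stand 13 mm farther back than shut.
Start: joints at [-1.236, 0.576, 0.025, 1.437, -0.015, 1.129, -0.057], TCP at [0.274, 0.617, 0.231] pointing down, gripper open.
Joint ranges: [-2.76, 2.76], [-0.34, 2.15], [-1.52, 1.57], [0.19, 2.46], [-1.09, 4.23], [0.17, 1.99], [-2.82, 2.82]. Speed limits (rad/s): [2.22, 2.22, 3.01, 3.01, 3.14, 3.14, 3.14].

## Interface

Orientations are given as a unit quaternion [w, x, y, z].
In Python, from cell import state, snapshot, sign_off gives the robot as it stands. The module is installed in compiled form; this text tells all that it offers.
- The arm moves only by the shell command python3 -m handwheel 'ROWS'. ROWS is JSON, a list of rows, each a list of 3 entries, a list of its own where there are three numbers: the shift along the world's x, y, z in mm, then the turn, a rotation vector about the world's x, y, z in degrees, then the gripper command: -1 is fully open, 1 is shut, values between are in proportion. In form: [[[dx, dy, dz], [ax, ay, az], jaw], ...]. A call has 1 to 20 rows; each row is the pose to reach, as a shift and turn from the pose commanded when the call began; what a row does not reach only later rows make up. A row lasts 1/8 s, in which the tool goes at most 62.5 mm and 10.7 degrees, less where a joint would pass 70% of its speed; a pose out of reach is approached as far as the arm can. A call with a gripper value outside its range is refused whole. The fingers move at their own pace and stop on an object; the grip force is fixed at half the most. Time passes only in rows, so rows that repeat a pose let the fingers close. It gives the time, the measured TCP pose, the force and the opening at its end, in the units of the state.
- state(): the state, without advancing time (a new reading comes with each control period).
- snapshot(name): name is "scene" or "top"; returns a dict with "frame" (480x640x3 uint8, red, green, blue), "vertical_fov" (degrees; the focal length in pixels is half the picture's height over the tangent of half this angle, whatever the lens; pixels are square), "cx", "cy" (the principal point, pixels), "distortion" ([k1, k2, p1, p2, k3] as OpenCV has them; the pictures are not rectified), "R" (3x3) and "t" (3): a world point X has camera coordinates R X + t. Camera axes: x right, y down, z forward; pixel columns grow to the right and rows downward; lengths in m; the calibration is good to about 2 mm. A picture is of the moment at which its call begins. There is no depth.
- sign_off(): hands the job in, once; it reports no verdict.
The state is a dict: "time_s": time; "joints": joint angles; "joint_velocities": joint speeds; "tau": joint torques, N m; "ee_pos": TCP position; "orientation": TCP orientation; "ft_force": force on the tool from outside, world axes, zero at the start; "wrist_torque": the same for the moment, N m; "gripper_width": finger opening in m.
Only numpy, scipy, OpenCV 4.12 (cv2) and the standard library are available. Lean on these libraries where they do the work, as an engineer would, in place of code of your own. Each camera call takes 0.05 s, during which the arm holds its last target.

## Working session

There is one attempt and no reset: what is moved stays moved. The work goes in short steps, Python scripts to look and compute and a shell command to move; the robot and the scene stay as the last step left them, time stands still between calls to the robot, and variables do not carry over. Pictures are saved under pics/ and viewed, and the job is handed in when it is done.

```bash
mkdir -p pics
cat > h.py <<'E'
import numpy as np, cv2
from cell import state, snapshot
def K(s):
    f=240/np.tan(np.radians(s["vertical_fov"])/2)
    return np.array([[f,0,s["cx"]],[0,f,s["cy"]],[0,0,1]])
def ray(s,px,z):
    u=cv2.undistortPoints(np.array(px,float).reshape(-1,1,2),K(s),np.array(s["distortion"],float)).reshape(-1,2)
    R=np.array(s["R"]);t=np.array(s["t"]);c=-R.T@t
    d=np.c_[u,np.ones(len(u))]@R
    return c+d*((z-c[2])/d[:,2])[:,None]
def proj(s,X):
    R=np.array(s["R"]);t=np.array(s["t"],float)
    return cv2.projectPoints(np.array(X,float).reshape(-1,1,3),cv2.Rodrigues(R)[0],t,K(s),np.array(s["distortion"],float))[0].reshape(-1,2)
def save(s,n): cv2.imwrite(n,s["frame"][:,:,::-1])
E
python3 - <<'E'
from h import *
for n in("scene","top"):
    s=snapshot(n); save(s,f"pics/{n}0.png"); print(n,s["vertical_fov"],s["distortion"],-np.array(s["R"]).T@np.array(s["t"]))
print(state())
E
```

```text
scene 43.24476793491172 [-0.02444176  0.          0.          0.          0.        ] [ 0.06580376 -0.63081282  0.78610315]
top 49.338952689352254 [-0.09726976  0.          0.          0.          0.        ] [ 0.50211192 -0.00165602  0.87846444]
{'time_s': 0.1, 'joints': array([-1.23582536,  0.57642294,  0.02483795,  1.43780056, -0.01497086,
        1.12898797, -0.05652858]), 'joint_velocities': array([ 0.00195612, -0.0029252 ,  0.00140926, -0.00290207,  0.00023727,
        0.00036905, -0.00251468]), 'tau': array([ 6.09110022e-03, -7.67296171e+01,  2.25797519e+00, -2.86594641e+01,
        1.59148872e-02,  8.77829822e-03,  1.20694759e-05]), 'ee_pos': array([0.27431872, 0.61631991, 0.23055382]), 'orientation': array([ 4.28972834e-04,  8.38634224e-01,  5.44694524e-01, -5.74771329e-04]), 'ft_force': array([-0.30356286,  0.62570615,  0.23581532]), 'wrist_torque': array([ 0.00850804,  0.04398004, -0.01003314]), 'gripper_width': 0.0857104903278198}
```

View pics/scene0.png

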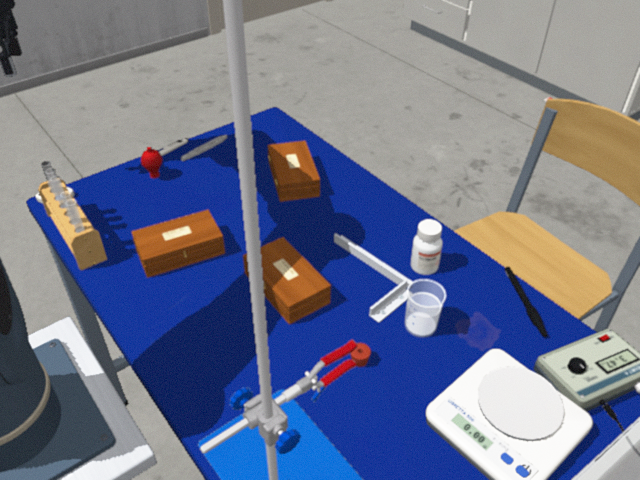

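View pics/top0.png

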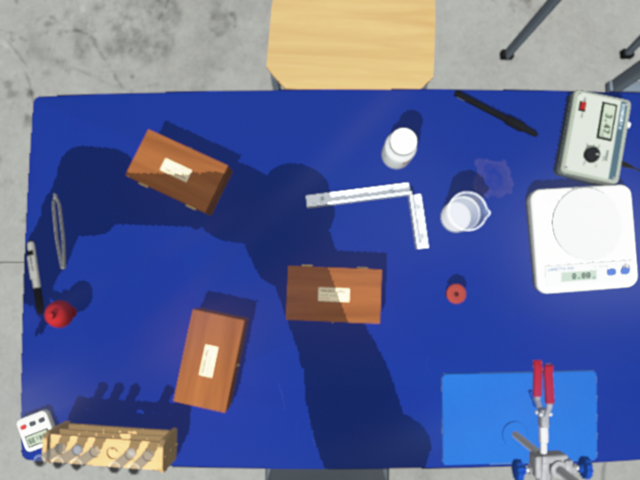

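Candidates for weight_box in the top view are the boxes at (334,294), (178,171) and (210,360). The robot's right is picture right, so I choose (334,294). Next I'll check it in a close crop and measure.

Run:
```python
from h import *
s=snapshot("top"); im=s["frame"]; 
c=im[165:345,270:500]; cv2.imwrite("pics/crop1.png",cv2.resize(c,None,fx=3.3,fy=3.3,interpolation=cv2.INTER_CUBIC)[:,:,::-1])
hsv=cv2.cvtColor(im,cv2.COLOR_RGB2HSV)
m=cv2.inRange(hsv,(3,90,60),(18,255,255)); m[:250]=0;m[340:]=0;m[:,:275]=0;m[:,395:]=0
cs=max(cv2.findContours(m,0,2)[0],key=cv2.contourArea); r=cv2.minAreaRect(cs); b=cv2.boxPoints(r); print(r);print(b)
P=ray(s,b,0.046);print(P.round(4)); print([np.linalg.norm(P[i]-P[i-1]).round(4) for i in range(4)])
m2=cv2.inRange(hsv,(0,0,120),(179,70,255)); m2[:175]=0;m2[255:]=0;m2[:,:300]=0;m2[:,435:]=0
for q in cv2.findContours(m2,0,2)[0]:
    if cv2.contourArea(q)>100:
        rr=cv2.minAreaRect(q); print(rr, cv2.boxPoints(rr).round(1).tolist()); print(ray(s,cv2.boxPoints(rr),0.0).round(4).tolist())
for n,p,z in(("stopper",(456,294),.026),("beaker",(460,213),.04),("bottle",(400,148),.06)): print(n,ray(s,[p],z).round(3))
```

```text
((333.69403076171875, 293.82391357421875), (93.77737426757812, 54.710182189941406), 2.7702157497406006)
[[285.53806 318.8809 ]
 [288.18222 264.23465]
 [381.85    268.76694]
 [379.20584 323.41318]]
[[ 0.4429  0.0634  0.046 ]
 [ 0.5294  0.0593  0.046 ]
 [ 0.5217 -0.0897  0.046 ]
 [ 0.4354 -0.0846  0.046 ]]
[np.float64(0.1483), np.float64(0.0866), np.float64(0.1493), np.float64(0.0864)]
((374.3096008300781, 200.86038208007812), (133.0886993408203, 59.1252555847168), 20.725557327270508) [[301.6000061035156, 205.0], [322.5, 149.6999969482422], [447.0, 196.8000030517578], [426.1000061035156, 252.10000610351562]]
[[0.6314, 0.0401, 0.0], [0.7272, 0.0042, 0.0], [0.6446, -0.2075, 0.0], [0.5505, -0.1696, 0.0]]
stopper [[ 0.48  -0.212  0.026]]
beaker [[ 0.611 -0.219  0.04 ]]
bottle [[ 0.714 -0.12   0.06 ]]
```

View pics/crop1.png

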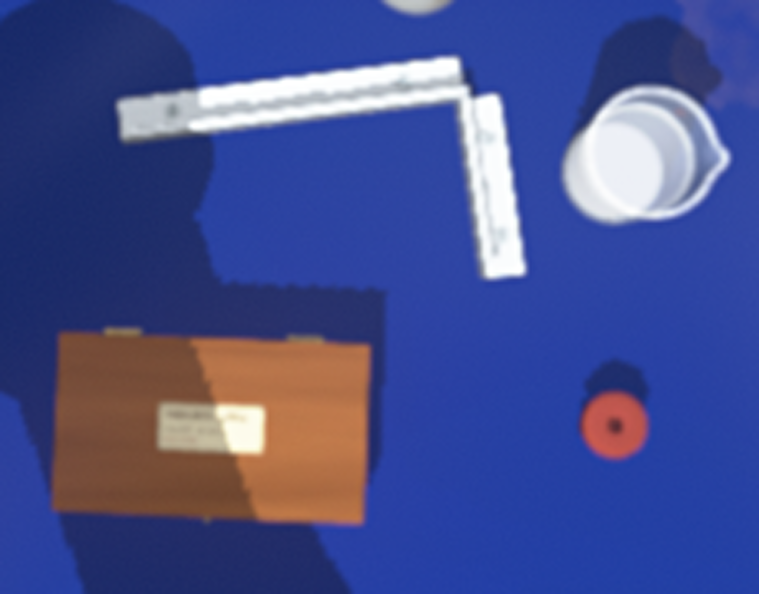

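The crop confirms the box: hinges on the far side, clasp on the near side, size 149 x 86.5 mm. Its centre is about (0.482,-0.013), and it is turned -0.05 rad. Now for the stop's inner edges.

Run:
```python
from h import *
s=snapshot("top"); im=s["frame"].astype(int)
sat=(im[:,:,2]-im[:,:,0])  # blue - red; grey low
d=cv2.GaussianBlur(sat.astype(np.float32),(0,0),.6)
L=[];S=[]
for x in range(315,404,3):   # from below going up
    for y in range(225,180,-1):
        if d[y,x]<45: 
            L.append((x,y+ (45-d[y,x])/(d[y+1,x]-d[y,x]))); break
for y in range(208,246,2):
    for x in range(395,430):
        if d[y,x]<45:
            S.append((x-(45-d[y,x])/(d[y,x-1]-d[y,x]),y)); break
def fit(P):
    v=cv2.fitLine(np.float32(P[:,:2]*1000),cv2.DIST_HUBER,0,.01,.01).ravel(); dd=v[:2];p=v[2:]/1000
    r=(P[:,:2]-p)@np.array([-dd[1],dd[0]]); return p,dd,np.abs(r).max()
for z in (0,.003):
    pl,dl,r1=fit(ray(s,L,z)); ps,ds,r2=fit(ray(s,S,z))
    if dl[1]<0: dl=-dl
    if ds[0]>0: ds=-ds
    a=np.linalg.solve(np.c_[dl,-ds],ps-pl); o=pl+a[0]*dl
    yl=np.arctan2(-dl[0],dl[1]); ysn=np.arctan2(-ds[1],-ds[0])
    print(z,"origin",o,"yaw long",yl,"short",ysn,r1,r2)
    th=yl;R=np.array([[np.cos(th),-np.sin(th)],[np.sin(th),np.cos(th)]])
    print("home",o+R@[-.043,.075],"box in stop", R.T@(np.array([.4824,-.0129])-o))
print(L[0],L[-1],S[0],S[-1])
# long end & short end
print(ray(s,[(308,207.7),(416.4,249.5),(545,470),(545,365)],0))
sc=snapshot("scene"); save(sc,"pics/s1.png")
```

```text
0 origin [ 0.64797115 -0.14022209] yaw long 0.12784025 short 0.1243266 0.0007779537084361722 0.00015701418654454993
home [ 0.59576013 -0.07131629] box in stop [-0.14798744  0.14739214]
0.003 origin [ 0.64747304 -0.13974892] yaw long 0.1278406 short 0.1243256 0.0007752783120646751 0.0001564678480063299
home [ 0.59526199 -0.07084314] box in stop [-0.14755366  0.14685937]
(315, np.float32(207.32579)) (402, np.float32(195.77725)) (np.float32(409.55615), 208) (np.float32(414.85028), 244)
[[ 0.62668876  0.02925454  0.        ]
 [ 0.55491566 -0.15329851  0.        ]
 [ 0.18258542 -0.36764583  0.        ]
 [ 0.35907108 -0.3688552   0.        ]]
```

Geometry agrees with the brief: the box is 105 mm short in x and 72 mm short in y. The box front is near the inner reach limit, so I'll first push its left end towards -y while turning it square. After that I'll push the front.

```bash
python3 -m handwheel '[[[50,-120,-20],[0,0,-20],0.1],[[214,-519,-80],[0,0,-69],0.1],[[214,-519,-80],[0,0,-69],0.1],[[214,-519,-80],[0,0,-69],0.1],[[214,-519,-80],[0,0,-69],0.1],[[214,-519,-80],[0,0,-69],0.1],[[214,-519,-80],[0,0,-69],0.1],[[214,-519,-80],[0,0,-69],0.1],[[214,-519,-80],[0,0,-69],0.1],[[214,-519,-80],[0,0,-69],0.1],[[214,-519,-80],[0,0,-69],0.1],[[214,-519,-80],[0,0,-69],0.1],[[214,-519,-80],[0,0,-69],0.1],[[214,-519,-80],[0,0,-69],0.1],[[214,-519,-80],[0,0,-69],0.1],[[214,-519,-80],[0,0,-69],0.1]]'
python3 - <<'E'
from h import *
s=snapshot("top"); save(s,"pics/t2.png"); print(state()["joints"])
E
```

```text
time_s: 2.25
ee_pos: [0.4885, 0.0978, 0.1513]
orientation: [-0.0, 1.0, -0.026, 0.0]
ft_force: [0.5, 0.9, 0.6]
gripper_width: 0.0386
[-0.5419702   0.43678968  0.35591788  2.00945978 -0.22238836  0.73202919
 -0.10267115]
```

View pics/t2.png

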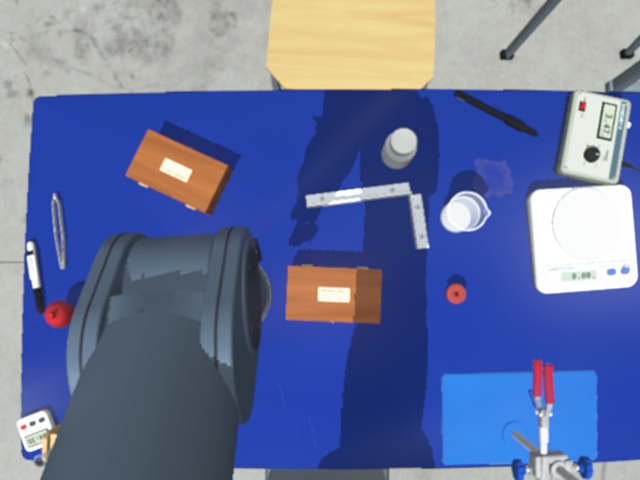

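```bash
python3 -m handwheel '[[[0,0,-50],[0,0,0],0.1],[[0,0,-100],[0,0,0],0.1],[[0,0,-130],[0,0,0],0.1],[[0,0,-143],[0,0,0],0.1],[[-1,-10,-143],[0,0,0],0.1],[[-2,-20,-143],[0,0,0],0.1],[[-3,-28,-143],[0,0,0.5],0.1],[[-4,-36,-143],[0,0,1.5],0.1]]'
python3 -m handwheel '[[[-1,-6,0],[0,0,1],0.1],[[-3,-12,0],[0,0,2],0.1],[[-4,-18,0],[0,0,3],0.1],[[-5,-24,0],[0,0,4],0.1],[[-6,-30,0],[0,0,5],0.1],[[-7,-36,0],[0,0,6],0.1],[[-8,-42,0],[0,0,7],0.1],[[-9,-48,0],[0,0,8],0.1],[[-10,-52,0],[0,0,8.6],0.1],[[-10,-52,0],[0,0,8.6],0.1]]'
cat > m.py <<'E'
from h import *
import sys
s=snapshot("top"); save(s,sys.argv[1]); im=s["frame"]
hsv=cv2.cvtColor(im,cv2.COLOR_RGB2HSV)
m=cv2.inRange(hsv,(3,90,60),(18,255,255)); m=cv2.morphologyEx(m,cv2.MORPH_CLOSE,np.ones((9,9)))
m[:170]=0;m[350:]=0;m[:,:250]=0
cs=max(cv2.findContours(m,0,2)[0],key=cv2.contourArea); b=cv2.boxPoints(cv2.minAreaRect(cs)); print(b.round(1).tolist())
P=ray(s,b,0.046); i=np.argsort(P[:,1]); r,l=P[i[:2]],P[i[2:]]; r=r[np.argsort(r[:,0])];l=l[np.argsort(l[:,0])]
c=P.mean(0)[:2]; d=(l.mean(0)-r.mean(0))[:2]; print("len",np.linalg.norm(d),"wid",np.linalg.norm(l[1]-l[0]))
yaw=np.arctan2(-d[0],d[1]); th=.126;R=np.array([[np.cos(th),-np.sin(th)],[np.sin(th),np.cos(th)]])
print("c",c,"yaw",yaw,"in stop",R.T@(c-[.6478,-.1400]),yaw-th)
st=state(); print(st["time_s"],st["ee_pos"],st["ft_force"])
E
python3 m.py pics/t3.png
```

```text
time_s: 3.3
ee_pos: [0.4852, 0.0629, 0.0095]
orientation: [-0.001, 1.0, -0.012, 0.001]
ft_force: [-0.7, 8.6, 4.7]
gripper_width: 0.0383
time_s: 4.55
ee_pos: [0.4751, 0.0101, 0.0094]
orientation: [-0.001, 0.998, 0.063, 0.001]
ft_force: [-0.5, 4.5, 3.9]
gripper_width: 0.0384
[[364.5, 265.3999938964844], [414.70001220703125, 258.20001220703125], [422.3999938964844, 311.79998779296875], [372.1000061035156, 319.0]]
len 0.0807914587088501 wid 0.08553869192016693
c [ 0.49032181 -0.10786643] yaw 0.1358553000924086 in stop [-0.15219166  0.05166862] 0.009855300092408592
4.6 [0.47512481 0.01017001 0.0093118 ] [-0.10758708  4.48579056  4.60467684]
```

View pics/t3.png

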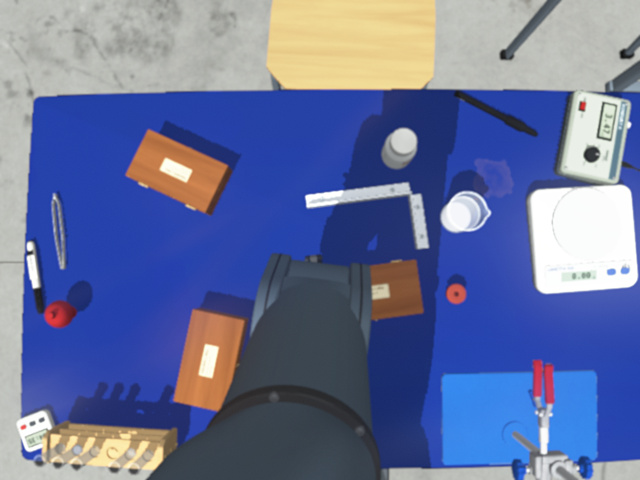

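The picture shows the box's right end clear of the arm, with corners at (415,258) and (422,312). Its centre works out at stop (-0.152, +0.086), and it is nearly square. Now I'll move the hand to the front side with the jaws open.

```bash
python3 -m handwheel '[[[-3,20,0],[0,0,0],0.1],[[-3,22,50],[0,0,0],0.0],[[-3,22,110],[0,0,0],-1],[[-20,-10,120],[0,0,10],-1],[[-49,-95,120],[0,0,90],-1],[[-49,-95,120],[0,0,90],-1],[[-49,-95,120],[0,0,90],-1],[[-49,-95,120],[0,0,90],-1],[[-49,-95,120],[0,0,90],-1],[[-49,-95,120],[0,0,90],-1],[[-49,-95,120],[0,0,90],-1],[[-49,-95,120],[0,0,90],-1],[[-49,-95,120],[0,0,90],-1],[[-49,-95,120],[0,0,90],-1],[[-49,-95,120],[0,0,90],-1]]'
python3 - <<'E'
from h import *
s=snapshot("scene"); save(s,"pics/s4.png"); st=state(); print(st["joints"],st["ee_pos"])
s=snapshot("top"); save(s,"pics/t4.png")
E
```

```text
time_s: 6.48
ee_pos: [0.4255, -0.0854, 0.1284]
orientation: [0.0, 0.662, 0.749, -0.0]
ft_force: [0.0, 0.2, 0.1]
gripper_width: 0.0856
[ 0.24258493  0.37375328 -0.20488546  2.17298766  0.13109777  0.60588846
  1.63751497] [ 0.42550127 -0.08533252  0.12834845]
```

View pics/s4.png

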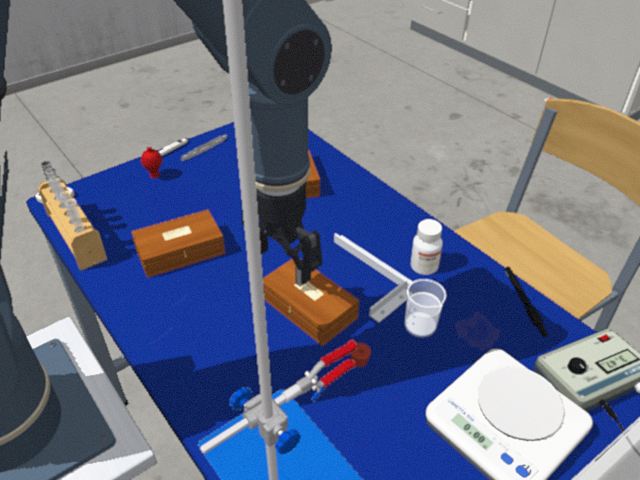

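View pics/t4.png

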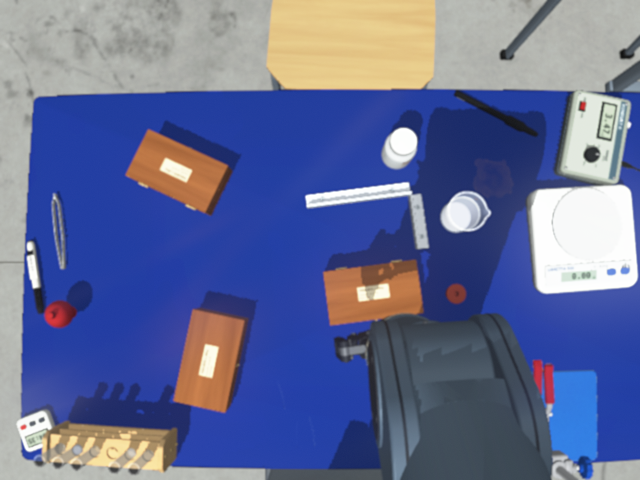

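```bash
python3 m.py pics/t5.png
python3 - <<'E'
from h import *
s=snapshot("top"); im=s["frame"]; cv2.imwrite("pics/c5.png",cv2.resize(im[240:370,300:460],None,fx=4,fy=4)[:,:,::-1])
E
```

```text
[[323.0, 270.5], [415.8999938964844, 258.20001220703125], [423.1000061035156, 312.79998779296875], [330.20001220703125, 325.1000061035156]]
len 0.14893989514812 wid 0.08694997728517811
c [ 0.48555137 -0.0755522 ] yaw 0.12625917120069152 in stop [-0.15286345  0.08432617] 0.00025917120069152144
6.625 [ 0.4254997  -0.08528109  0.1282938 ] [0.16943555 0.06569917 0.22389672]
```

View pics/c5.png

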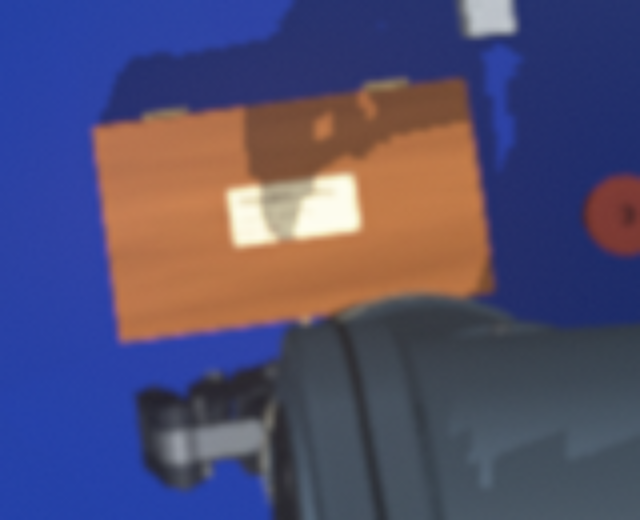

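```bash
python3 -m handwheel '[[[0,0,-50],[0,0,0.2],-1],[[0,0,-80],[0,0,0.2],-1],[[0,0,-100],[0,0,0.2],-1],[[0,0,-115],[0,0,0.2],-1],[[0,0,-122],[0,0,0.2],-1],[[0,0,-122],[0,0,0.2],-1]]'
```

```text
time_s: 7.42
ee_pos: [0.4254, -0.0852, 0.0061]
orientation: [-0.0, 0.661, 0.751, -0.0]
ft_force: [-0.1, 0.3, 0.6]
gripper_width: 0.0856
```

```bash
python3 -m handwheel '[[[4,0.5,0],[0,0,0],-1],[[8,1,0],[0,0,0],-1],[[14,2,0],[0,0,0],-1],[[20,2.5,0],[0,0,0],-1],[[27,3.5,0],[0,0,0],-1],[[34,4.5,0],[0,0,0],-1],[[41,5,0],[0,0,0],-1],[[48,6,0],[0,0,0],-1],[[55,7,0],[0,0,0],-1],[[62,8,0],[0,0,0],-1],[[69,8.5,0],[0,0,0],-1],[[76,9.5,0],[0,0,0],-1],[[83,10.5,0],[0,0,0],-1],[[89,11,0],[0,0,0],-1],[[94,12,0],[0,0,0],-1],[[98,12.5,0],[0,0,0],-1],[[102,13,0],[0,0,0],-1],[[102,13,0],[0,0,0],-1]]'
python3 m.py pics/t6.png
```

```text
time_s: 9.68
ee_pos: [0.5258, -0.0728, 0.0065]
orientation: [-0.001, 0.661, 0.75, -0.001]
ft_force: [-5.2, -1.4, 3.3]
gripper_width: 0.085
[[315.0, 212.3000030517578], [406.20001220703125, 199.3000030517578], [413.6000061035156, 251.1999969482422], [322.5, 264.20001220703125]]
len 0.14756258030009106 wid 0.08419467998938417
c [ 0.5811618  -0.06256571] yaw 0.13829477050574945 in stop [-0.056379    0.08519465] 0.012294770505749453
9.725 [ 0.52577903 -0.07279894  0.006535  ] [-4.89202242 -0.52982528  2.67844388]
```

View pics/t6.png

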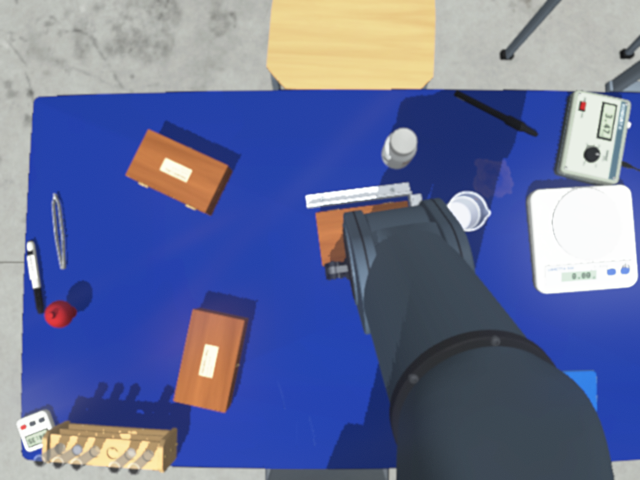

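```bash
python3 -m handwheel '[[[4,0.5,0],[0,0,0],-1],[[9,1,0],[0,0,0],-1],[[9,1,0],[0,0,0],-1],[[-8,-1,0],[0,0,0],-1],[[-8,-1,0],[0,0,0],-1],[[-8,-1,60],[0,0,0],-1],[[-8,-1,120],[0,0,0],0.1],[[51,116,120],[0,0,-90],0.1],[[51,116,120],[0,0,-90],0.1],[[51,116,120],[0,0,-90],0.1],[[51,116,120],[0,0,-90],0.1],[[51,116,120],[0,0,-90],0.1],[[51,116,120],[0,0,-90],0.1],[[51,116,120],[0,0,-90],0.1],[[51,116,120],[0,0,-90],0.1],[[51,116,120],[0,0,-90],0.1],[[51,116,120],[0,0,-90],0.1],[[51,116,120],[0,0,-90],0.1]]'
python3 m.py pics/t7.png
```

```text
time_s: 11.98
ee_pos: [0.5789, 0.044, 0.1265]
orientation: [-0.0, 0.998, 0.065, 0.0]
ft_force: [0.3, 0.1, 1.0]
gripper_width: 0.0385
[[318.1000061035156, 206.10000610351562], [406.20001220703125, 194.39999389648438], [413.29998779296875, 247.3000030517578], [325.1000061035156, 259.0]]
len 0.14268884157721215 wid 0.08583327749035208
c [ 0.58926184 -0.06484603] yaw 0.12904171479557242 in stop [-0.04862973  0.0819145 ] 0.0030417147955724144
12.025 [0.57885328 0.04382979 0.12647519] [ 0.83430329  0.24525806 -0.20384329]
```

View pics/t7.png

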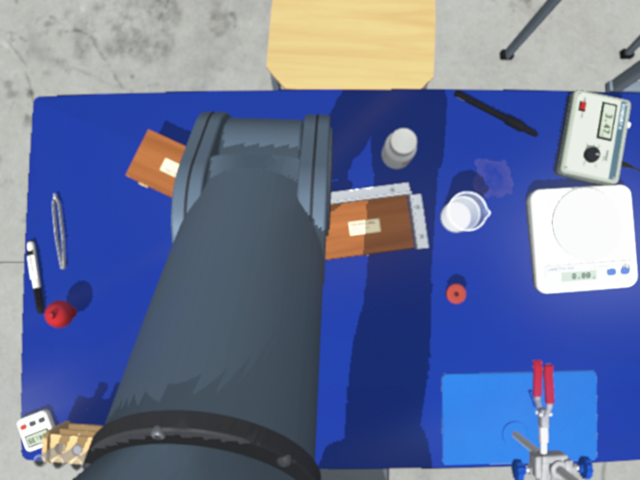

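```bash
python3 -m handwheel '[[[0,0,-60],[0,0,0],0.1],[[0,0,-100],[0,0,0],0.1],[[0,0,-117],[0,0,0],0.1],[[1,-7,-117],[0,0,0],0.1],[[2,-14,-117],[0,0,0],0.1],[[2.5,-20,-117],[0,0,0],0.1],[[3,-24,-117],[0,0,0],0.1],[[3.5,-28,-117],[0,0,0],0.1],[[3.5,-28,-117],[0,0,0],0.1]]'
python3 -m handwheel '[[[0.1,-1,0],[0,0,0],0.1],[[0.2,-2,0],[0,0,0],0.1],[[0.2,-2,0],[0,0,0],0.1]]'
python3 -m handwheel '[[[0.1,-1,0],[0,0,0],0.1],[[0.2,-2,0],[0,0,0],0.1],[[0.2,-2,0],[0,0,0],0.1]]'
```

```text
time_s: 13.15
ee_pos: [0.5828, 0.0177, 0.0107]
orientation: [-0.001, 0.998, 0.065, 0.001]
ft_force: [-0.8, 7.0, 6.0]
gripper_width: 0.0387
time_s: 13.52
ee_pos: [0.583, 0.0163, 0.0107]
orientation: [-0.002, 0.998, 0.065, 0.001]
ft_force: [-1.2, 8.2, 6.6]
gripper_width: 0.0381
time_s: 13.9
ee_pos: [0.5832, 0.0146, 0.0107]
orientation: [-0.002, 0.998, 0.065, 0.001]
ft_force: [-1.7, 9.3, 7.4]
gripper_width: 0.0385
```

```bash
python3 -m handwheel '[[[0.1,-1,0],[0,0,0],0.1],[[0.2,-2,0],[0,0,0],0.1],[[0.2,-2,0],[0,0,0],0.1]]'
python3 -m handwheel '[[[0.1,-1,0],[0,0,0],0.1],[[0.2,-2,0],[0,0,0],0.1],[[0.2,-2,0],[0,0,0],0.1]]'
python3 m.py pics/t8.png
python3 - <<'E'
import cv2
im=cv2.imread("pics/t8.png"); cv2.imwrite("pics/c8.png",cv2.resize(im[170:280,300:450],None,fx=5,fy=5,interpolation=cv2.INTER_CUBIC))
E
```

```text
time_s: 14.28
ee_pos: [0.5832, 0.0146, 0.0107]
orientation: [-0.003, 0.998, 0.066, 0.001]
ft_force: [-2.2, 15.0, 8.7]
gripper_width: 0.0386
time_s: 14.65
ee_pos: [0.5832, 0.0146, 0.0107]
orientation: [-0.004, 0.998, 0.066, 0.001]
ft_force: [-3.0, 21.4, 9.4]
gripper_width: 0.0384
[[351.3999938964844, 202.3000030517578], [410.6000061035156, 193.5], [418.5, 246.1999969482422], [359.29998779296875, 255.10000610351562]]
len 0.09615593877585599 wid 0.08567622874793425
c [ 0.59307401 -0.09569574] yaw 0.1454365965771015 in stop [-0.04872458  0.05083029] 0.019436596577101506
14.7 [0.58315926 0.01463181 0.01071512] [-2.80833978 21.08330618  9.12717745]
```

View pics/c8.png

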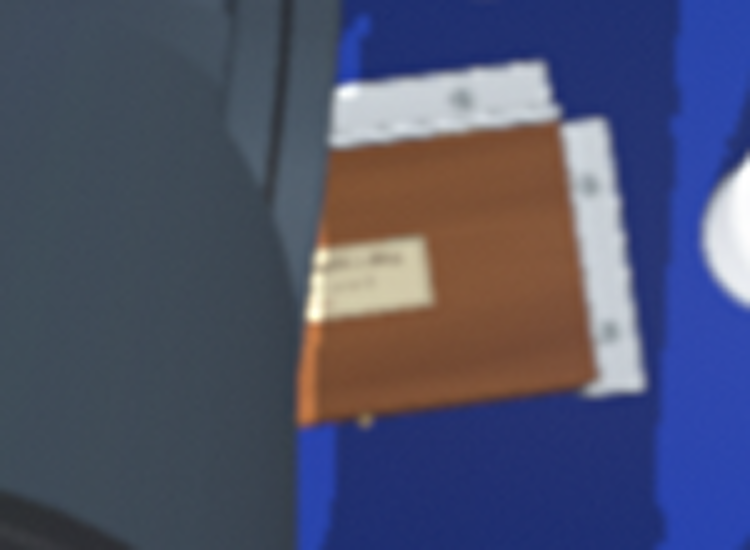

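```bash
python3 -m handwheel '[[[0,7,0],[0,0,0],0.1],[[-2,25,0],[0,0,0],0.1],[[-2,27,60],[0,0,0],0.1],[[-2,27,120],[0,0,0],-1],[[-67,-89,120],[0,0,90],-1],[[-67,-89,120],[0,0,90],-1],[[-67,-89,120],[0,0,90],-1],[[-67,-89,120],[0,0,90],-1],[[-67,-89,120],[0,0,90],-1],[[-67,-89,120],[0,0,90],-1],[[-67,-89,120],[0,0,90],-1],[[-67,-89,120],[0,0,90],-1],[[-67,-89,120],[0,0,90],-1],[[-67,-89,120],[0,0,90],-1],[[-67,-89,120],[0,0,90],-1]]'
python3 m.py pics/t9.png;  python3 - <<'E'
import cv2
im=cv2.imread("pics/t9.png"); cv2.imwrite("pics/c9.png",cv2.resize(im[170:290,290:450],None,fx=5,fy=5,interpolation=cv2.INTER_CUBIC))
E
```

```text
time_s: 16.58
ee_pos: [0.5158, -0.0812, 0.1294]
orientation: [0.0, 0.661, 0.75, -0.0]
ft_force: [-0.5, 0.2, 0.6]
gripper_width: 0.0855
[[320.20001220703125, 205.5], [363.8999938964844, 200.0], [370.5, 253.10000610351562], [326.79998779296875, 258.5]]
len 0.07050861338709083 wid 0.08594668792927938
c [ 0.58525736 -0.0321199 ] yaw 0.12077460180916329 in stop [-0.04848987  0.11488442] -0.005225398190836714
16.625 [ 0.51576134 -0.08119049  0.12934369] [-0.08867376 -0.21768697  0.77584778]
```

View pics/c9.png

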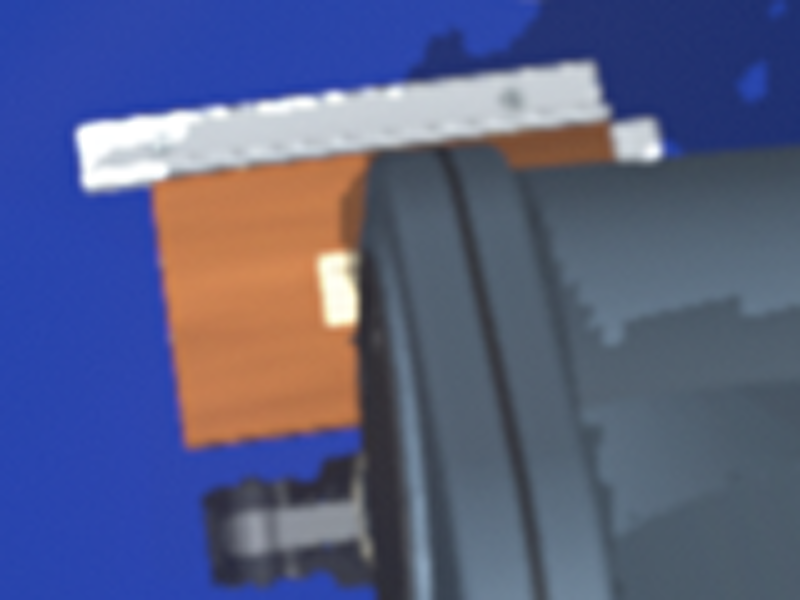

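```bash
python3 -m handwheel '[[[0,0,-60],[0,0,0.2],-1],[[0,0,-100],[0,0,0.2],-1],[[0,0,-122],[0,0,0.2],-1],[[6,0.5,-122],[0,0,0.2],-1],[[12,1,-122],[0,0,0.2],-1],[[17,2,-122],[0,0,0.2],-1],[[20,2.3,-122],[0,0,0.2],-1],[[23,2.6,-122],[0,0,0.2],-1],[[25,2.8,-122],[0,0,0.2],-1],[[25,2.8,-122],[0,0,0.2],-1]]'
python3 -m handwheel '[[[1,0.1,0],[0,0,0],-1],[[2,0.2,0],[0,0,0],-1],[[2,0.2,0],[0,0,0],-1]]'
python3 -m handwheel '[[[1,0.1,0],[0,0,0],-1],[[2,0.2,0],[0,0,0],-1],[[2,0.2,0],[0,0,0],-1]]'
```

```text
time_s: 17.88
ee_pos: [0.5377, -0.0792, 0.0072]
orientation: [-0.002, 0.66, 0.752, -0.002]
ft_force: [-9.2, -1.4, 4.5]
gripper_width: 0.0853
time_s: 18.25
ee_pos: [0.5399, -0.0789, 0.0072]
orientation: [-0.002, 0.66, 0.752, -0.002]
ft_force: [-8.2, -0.5, 5.5]
gripper_width: 0.0855
time_s: 18.62
ee_pos: [0.5406, -0.0789, 0.0072]
orientation: [-0.002, 0.66, 0.752, -0.003]
ft_force: [-12.6, -1.0, 9.4]
gripper_width: 0.0856
```

```bash
python3 -m handwheel '[[[1,0.1,0],[0,0,0],-1],[[2,0.2,0],[0,0,0],-1],[[2,0.2,0],[0,0,0],-1]]'
python3 -m handwheel '[[[1,0.1,0],[0,0,0],-1],[[2,0.2,0],[0,0,0],-1],[[2,0.2,0],[0,0,0],-1]]'
```

```text
time_s: 19.0
ee_pos: [0.5406, -0.0789, 0.007]
orientation: [-0.004, 0.66, 0.751, -0.004]
ft_force: [-17.4, -2.2, 14.3]
gripper_width: 0.0853
time_s: 19.38
ee_pos: [0.5406, -0.0789, 0.0068]
orientation: [-0.005, 0.66, 0.751, -0.005]
ft_force: [-23.9, -1.0, 17.4]
gripper_width: 0.0854
```

```bash
python3 -m handwheel '[[[-8,-1,0],[0,0,0],-1],[[-30,-4,0],[0,0,0],-1],[[-35,-4,30],[0,0,0],-1],[[-35,-4,90],[0,0,0],-1],[[-35,-4,150],[0,0,0],-1],[[-35,100,200],[0,0,0],-1],[[-35,320,200],[0,0,0],-1],[[-35,320,200],[0,0,0],-1],[[-35,320,200],[0,0,0],-1],[[-35,320,200],[0,0,0],-1],[[-35,320,200],[0,0,0],-1],[[-35,320,200],[0,0,0],-1],[[-35,320,200],[0,0,0],-1],[[-35,320,200],[0,0,0],-1]]'
python3 m.py pics/t10.png;  python3 - <<'E'
import cv2
im=cv2.imread("pics/t10.png"); cv2.imwrite("pics/c10.png",cv2.resize(im[120:310,290:510],None,fx=3.5,fy=3,interpolation=cv2.INTER_CUBIC))
from h import *
s=snapshot("scene"); save(s,"pics/s10.png"); cv2.imwrite("pics/s10c.png",cv2.resize(s["frame"][200:370,230:460],None,fx=3.4,fy=3.4,interpolation=cv2.INTER_CUBIC)[:,:,::-1])
E
```

```text
time_s: 21.12
ee_pos: [0.5142, 0.2402, 0.2073]
orientation: [0.0, 0.66, 0.751, -0.0]
ft_force: [0.1, 0.2, 0.9]
gripper_width: 0.0852
[[319.79998779296875, 203.1999969482422], [411.1000061035156, 191.39999389648438], [417.8999938964844, 244.3000030517578], [326.6000061035156, 256.0]]
len 0.14782190786319435 wid 0.08571109108062366
c [ 0.59402329 -0.07000764] yaw 0.12487409104336727 in stop [-0.04455467  0.07619544] -0.0011259089566327263
21.175 [0.51419252 0.24049462 0.20729281] [ 0.29254052 -0.96294999 -0.4179774 ]
```

View pics/c10.png

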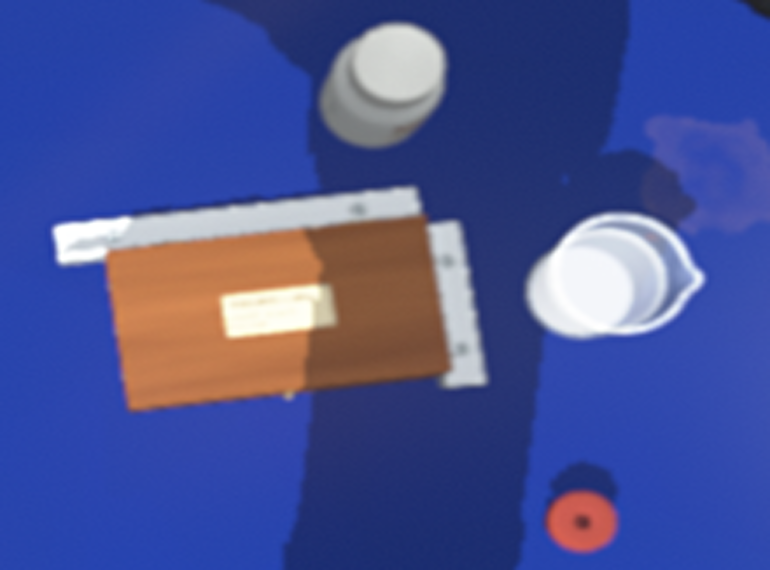

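View pics/s10c.png

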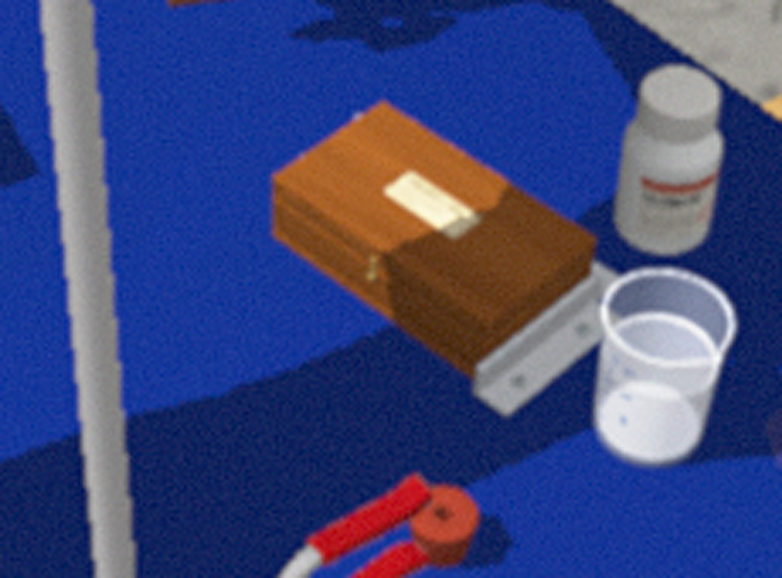

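Run:
```python
from cell import sign_off
print(sign_off())
```

```text
the job is handed in; nothing more can be done
None
```

The weight box is in the corner stop and the job is handed in. I used about 21 s of the 59 s. `sign_off()` gives no verdict, so this rests on my own checks.

**What I did:** I pushed the box with the fingers only, keeping it flat.
- First I pushed its left end, turning it square to the stop.
- Then I pushed its front with both open fingers to about 5 mm short of the long rail.
- Next I pushed its left end against the short rail. The hand stopped moving as the force rose to about 21 N.
- Last I pushed its front against the long rail until the same happened at about 24 N sideways, with about 17 N upward.

**Last checks:**

| Check | Measured | Required |
|---|---|---|
| Box centre, stop x | -44.6 mm | -47 to -39 mm |
| Box centre, stop y | +76.2 mm | 71 to 79 mm |
| Angle to the stop | -0.001 rad | within 0.03 rad |

- **Bystanders:** the beaker, stopper and bottle look unmoved in the last top and scene pictures. I compared them by eye and did not measure them again.
- **Hand:** it is clear, 0.21 m up and well to the left, with about zero force.

**Small disagreement:** the camera puts the box 1 to 2 mm short of the exact home place, although both pushes ended on hard contact. I took this as calibration and edge error. I did not push along y again after the final push on the front.

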